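Hold the press flap's hinge leaf in line for its pin

TASK

Take the blue hinge leaf (the one with a single knuckle in the middle of its edge) straight up out of the wooden rack and bring it, upright and knuckle down, between the two blue knuckles of the card press, so that the three knuckle holes line up ready for the hinge pin. Do not force it against the press, and leave the grey spare leaf, the pack of cards and the tray with the pin where they are. Finish while still holding the leaf steady in the air with the holes in line, neither resting on the press nor leaning on it: do not let go.

Things in the scene. Friction and masses are not known exactly. Their poses are not given: they have to be found in the camera images.
- leaf_center (a point): Centre of the loose blue hinge leaf (about 160 g), half-way up its 110 mm height. It stands knuckle down in the rack; z up, y along the knuckle hole, x through the thickness. Plate 10 mm thick (x), 80 mm wide (y), from 25 mm below to 55 mm above this point: pinch its thickness near the top edge. Both faces are alike, so it may be turned half round. It may lean a little until gripped.
- leaf_hole (a point): Middle of the blue leaf's knuckle hole, on the leaf's z axis 43 mm below leaf_center; y along the hole. The one knuckle is a tube of 24 mm outer and 12 mm hole diameter, 40 mm long (y), joined to the plate by a neck 10 mm thick, 40 mm wide, reaching up to 18 mm above this point, where the wider plate begins.
- press_hinge (a point): Where leaf_hole belongs: on the press's hinge axis, mid-way between its two fixed blue knuckles, 50 mm above the table. y along the axis, z up, -x towards the card stack. The knuckles are 24 mm tubes with 12 mm holes, from 23 to 48 mm either side along y (gap 46 mm). With holes in line the leaf's plate hangs 6 mm above them and its knuckle 20 mm above the hinge plate below.
- press: The fixed card press. Origin at the underside of its plywood board's centre; board 170 x 130 mm (x, y), 15 mm thick. The hinge axis runs along y, 55 mm to +x and 50 mm up. A pink card stack and metal fence, at most 38 mm high, lie from 69 mm to -x up to 1 mm to +x of the origin.
- rack: Fixed light wooden rack. Origin at its underside's centre; base 180 x 120 mm (x, y), 12 mm thick: the knuckles stand on it. Places 50 mm to +x and -x; blue and grey leaf may be in either. Posts guide the plate's side edges (28 to 54 mm from the middle along y; 1.5 mm play across the thickness) and rise to 68 mm above the table, the leaves' tops to 122 mm. Lift a leaf 60 mm to clear it.
- spare_center (a point): Centre of the grey spare leaf, half-way up, in the rack's other place, 100 mm from the blue one. Same plate, but two short knuckles at the ends of its edge, so it does not fit this press. Must stay there.
- deck_center (a point): Centre of a loose pink pack of cards, 62 x 90 x 28 mm (x, y, z), lying on the table. Must stay there.
- tray_center (a point): Centre of a green open tray, 70 x 150 x 22 mm (x, y, z), holding a steel hinge pin of 8 mm diameter. Must stay there.
- pin_center (a point): Middle of the steel hinge pin, 8 mm thick and 122 mm long with its heads, lying loose in the green tray. Must stay in the tray.
- leaf: The blue leaf as a whole, origin at the underside of its knuckle, in the middle, 55 mm below leaf_center.
Things that resemble listed ones, but are neither listed nor needed, are in the scene too. Of the things shaped like the leaf, the blue one is meant.

How it is judged:
By the outcome, as a careful person would: the job done as asked, in the order asked, and still so for the second after the job is handed in, while the arm keeps its last pose, push and grip.
It also fails if it takes over 42 s, if anything falls off the work surface, if the arm or the gripper's body presses on something with over 40 N, if the wrist force passes 120 N, or if a joint passes its speed limit or range.

ROBOT

A 6-joint arm with a two-finger parallel gripper is mounted at the origin on the work surface. World frame = base frame: x ahead of the robot, y to its left, z up, the work surface at z = 0. Lengths are in m, angles in rad, forces in N, time in s.
With the tool pointing down it reaches from about 0.25 to 0.775 m from the base axis. Payload 8.9 kg.
Tool frame: the origin (TCP) lies at the very end of the fingers, on their centre line; the grasp point (between the pads) lies behind it (arm.hold_point_z is the z of the grasp point in the tool frame, in m); z points along the fingers, y is the line along which they close (so a half turn about z gives the same grasp; the last joint's range is limited). The gripper opens to 85 mm and grips with 20 to 120 N. Pads are 22 mm wide; open, the fingers measure 114 mm over their backs; the gripper's body (76 mm by 85 mm) begins 54 mm behind the grasp point. The pads swing forward as they close: fully open they stand 13 mm farther back than shut.
Start: joints at [1.141, 0.291, -0.153, 1.127, 0, 1.431], TCP at [0.151, 0.503, 0.206] pointing down, gripper open.
Joint ranges: [-2.52, 2.52], [-0.91, 1.74], [-1.3, 1.37], [-1.96, 2.02], [-1.52, 1.47], [-3.14, 3.14]. Speed limits (rad/s): [2.22, 2.22, 2.79, 3.14, 3.14, 3.14].

INTERFACE

Orientations are given as a rotation vector (axis times angle).
In Python, from workcell import arm gives the robot as it stands. The module is installed in compiled form; this text tells all that it offers.
- The arm moves only by the shell command python3 -m inch 'ROWS' [FORCE]. ROWS is JSON, a list of rows, each an object of numbers: "tx", "ty", "tz": the shift along the tool's x, y, z in mm; "wx", "wy", "wz": the turn, a rotation vector about the tool's x, y, z in rad; "gripper": the closure, from 0 (fully open) to 1 (shut). A call has exactly 8 rows; each row shifts and turns the commanded pose from where the row before left it, along the tool's axes as they then stand; what a row does not reach is not made up. A row lasts 1/8 s, in which the tool goes at most 62.5 mm and 10.7 degrees, less where a joint would pass 70% of its speed; a pose out of reach is approached as far as the arm can. A call with a gripper value outside its range is refused whole. The fingers move at their own pace and stop on an object; FORCE is the grip in N (left out, the last holds). Time passes only in rows, so rows that do not move let the fingers close, or fill a call up. It gives the time, the measured TCP pose, the force, the opening and the grip force at its end, in the units of the state.
- arm.get_state(): the state, without advancing time (a new reading comes with each control period).
- arm.grab_frame(name): name is "scene" or "top" or "wrist"; returns a dict with "pixels" (480x640x3 uint8, red, green, blue), "fx", "fy", "cx", "cy" (pixels), "R" (3x3) and "t" (3): a world point X has camera coordinates R X + t; the wrist camera has in their place "mount" (4x4, takes a point from camera to tool coordinates, whose origin is the TCP and whose axes are the flange's). Camera axes: x right, y down, z forward; pixel columns grow to the right and rows downward; lengths in m; the calibration is good to about 2 mm. A picture is of the moment at which its call begins: read the wrist's pose just before it. There is no depth.
- arm.close_job(): hands the job in; it is judged then, once.
The state is a dict: "t": time; "q": joint angles; "qvel": joint speeds; "tau": joint torques, N m; "position": TCP position; "tcp_rot": TCP orientation; "wrist_force": force on the tool from outside, world axes, zero at the start; "ft_torque": the same for the moment, N m; "width": opening from 0.0 (shut) to 1.0 (fully open); "grip_force": force on a finger pad.
Only numpy, scipy, OpenCV 4.12 (cv2) and the standard library are available. Lean on these libraries where they do the work, as an engineer would, in place of code of your own. Each camera call takes 0.05 s, during which the arm holds its last target. There are 200 camera calls.

## Working session

There is one attempt and no reset: what is moved stays moved. The work goes in short steps, Python scripts to look and compute and a shell command to move; the robot and the scene stay as the last step left them, time stands still between calls to the robot, and variables do not carry over. Pictures are saved under pics/ and viewed, at most 10 in all, crops included, and the job is handed in when it is done.

```bash
mkdir -p pics; cat > h.py <<'E'
from workcell import arm
import numpy as np, cv2
from scipy.spatial.transform import Rotation as Ro
def shot(n,f):
    s=arm.get_state(); g=arm.grab_frame(n)
    cv2.imwrite('pics/'+f,g['pixels'][:,:,::-1])
    if 'mount' in g:
        M=np.array(g['mount']); T=np.eye(4); T[:3,:3]=Ro.from_rotvec(s['tcp_rot']).as_matrix(); T[:3,3]=s['position']
        C=np.linalg.inv(T@M); g['R']=C[:3,:3]; g['t']=C[:3,3]
    np.savez('pics/'+f+'.npz',**{k:np.array(g[k]) for k in('fx','fy','cx','cy','R','t')})
    return g
def ray(g,u,v):
    d=np.array([(u-g['cx'])/g['fx'],(v-g['cy'])/g['fy'],1.]); R=np.array(g['R']); return -R.T@g['t'],R.T@d
def atz(g,u,v,z):
    o,d=ray(g,u,v); return o+d*(z-o[2])/d[2]
def proj(g,X):
    c=np.array(X)@np.array(g['R']).T+g['t']; return np.c_[c[...,0]/c[...,2]*g['fx']+g['cx'],c[...,1]/c[...,2]*g['fy']+g['cy']]
E
python3 - <<'E'
from h import *
for n in('scene','top'):
    g=shot(n,n+'1.png'); print(n,-np.array(g['R']).T@g['t'],g['fx'])
s=arm.get_state();print(s,arm.hold_point_z, Ro.from_rotvec(s['tcp_rot']).as_matrix().round(3))
E
```

```text
scene [1.20939286 0.09666892 0.77947549] 562.7835619657217
top [0.38818185 0.05846137 0.98111991] 539.830586823343
{'t': 0.1, 'q': array([ 1.14070449e+00,  2.91202648e-01, -1.54016495e-01,  1.12672885e+00,
       -1.01925475e-05,  1.43148931e+00]), 'qvel': array([ 0.00030905, -0.00184252,  0.0018553 , -0.00030169, -0.00172745,
        0.0006169 ]), 'tau': array([ 1.37920331e-03, -5.37974989e+01,  3.31919396e+01,  9.22512612e-03,
       -2.57901911e-04,  8.96298502e-06]), 'position': array([0.15034798, 0.5025775 , 0.20531365]), 'tcp_rot': array([-4.55110663e-01, -3.10813526e+00,  1.74054037e-03]), 'wrist_force': array([ 0.11160888, -0.82828219,  0.18344106]), 'ft_torque': array([-0.04820793, -0.022974  , -0.05450746]), 'grip_force': 0.0, 'width': 0.9997719669655772} -0.0187 [[-0.958  0.287 -0.   ]
 [ 0.287  0.958 -0.001]
 [ 0.    -0.001 -1.   ]]
```

View pics/top1.png

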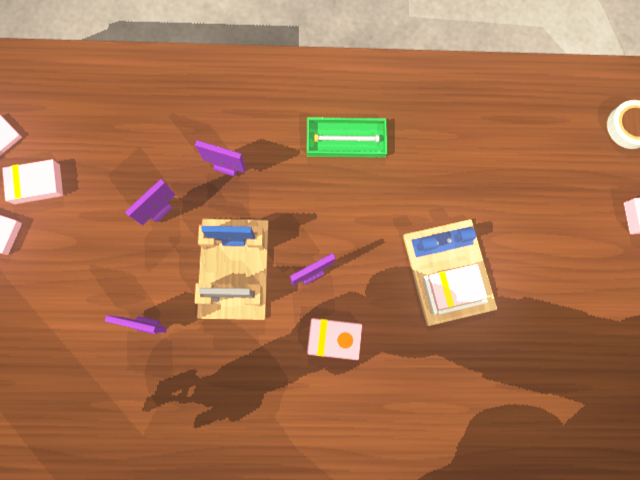

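View pics/scene1.png

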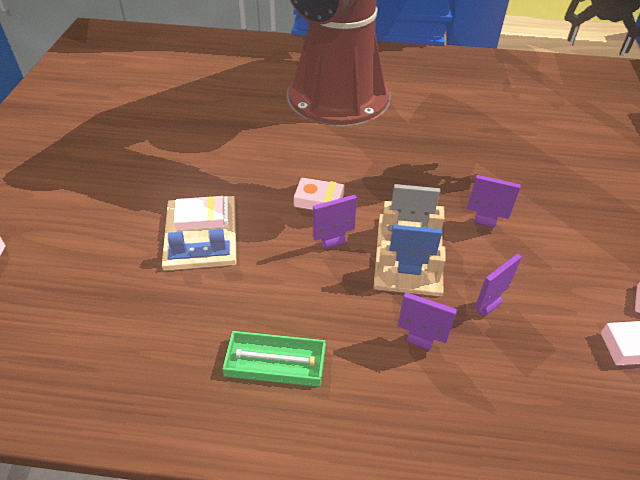

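The top view shows the blue leaf at about (229,234) in the rack, the grey one at (227,293), and the press knuckles at (427,245) and (466,236). The scene view agrees: blue leaf in front at (415,248), press at (200,243). The arm is not in either picture.

```bash
python3 - <<'E'
from h import *
g=dict(np.load('pics/top1.png.npz'))
print(g['R'])
for n,u,v,z in[('leafL',203,229,.122),('leafR',253,234,.122),('rackTL',202,220,.012),('rackTR',268,220,.012),('rackBL',197,319,.012),('rackBR',265,319,.012),('greyL',200,292,.122),('greyR',249,293,.122),('pressTL',404,236,.015),('pressTR',472,220,.015),('pressBR',496,309,.015),('pressBL',428,325,.015),('k1',426,243,.062),('k2',466,234,.062)]:
    print(n,atz(g,u,v,z).round(4))
im=cv2.imread('pics/top1.png')
a=cv2.resize(im[205:335,180:290],None,fx=4.5,fy=4.5,interpolation=cv2.INTER_CUBIC)
b=cv2.resize(im[215:275,395:485],None,fx=4.5,fy=4.5,interpolation=cv2.INTER_CUBIC)
# leave pose of wrist view
shot('wrist','w1.png')
E
```

```text
[[ 0.01106154 -0.99932038  0.03516268]
 [-0.98190602 -0.01750351 -0.18855822]
 [ 0.18904554 -0.03244071 -0.98143231]]
leafL [0.5555 0.2177 0.122 ]
leafR [0.5487 0.1372 0.122 ]
rackTL [0.5936 0.2408 0.012 ]
rackTR [0.5958 0.1209 0.012 ]
rackBL [0.4153 0.2403 0.012 ]
rackBR [0.4168 0.121  0.012 ]
greyL [0.4543 0.2172 0.122 ]
greyR [0.4538 0.1403 0.122 ]
pressTL [ 0.5698 -0.1285  0.015 ]
pressTR [ 0.6022 -0.2557  0.015 ]
pressBR [ 0.4394 -0.2922  0.015 ]
pressBL [ 0.4096 -0.1684  0.015 ]
k1 [ 0.5493 -0.1577  0.062 ]
k2 [ 0.5665 -0.2287  0.062 ]
```

View pics/w1.png

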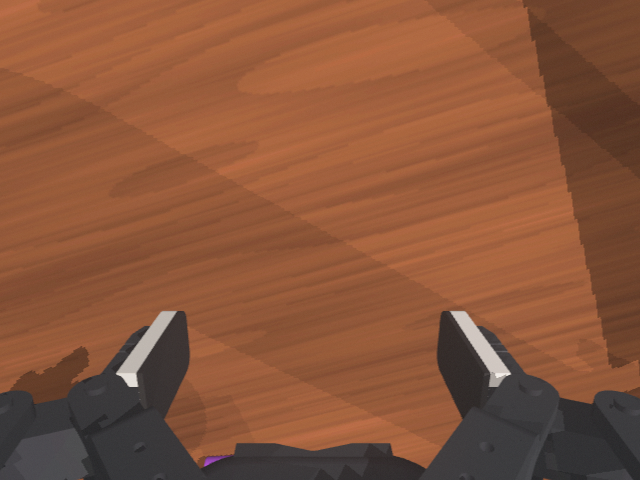

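```bash
python3 -m inch '[{"wz":0.159},{"wz":0.159},{"wz":0.159},{"wz":0.159},{"wz":0.159},{"wz":0.159},{"wz":0.159},{"wz":0.159}]'
python3 -m inch '[{"ty":40,"tx":-32,"tz":-4},{"ty":40,"tx":-32,"tz":-4},{"ty":40,"tx":-32,"tz":-4},{"ty":40,"tx":-32,"tz":-4},{"ty":40,"tx":-32,"tz":-4},{"ty":40,"tx":-32},{"ty":40,"tx":-32},{"ty":40,"tx":-32}]'
python3 -m inch '[{"ty":40,"tx":-32},{"ty":40,"tx":-32},{},{},{},{},{},{}]'
python3 - <<'E'
from h import *
g=shot('wrist','w2.png'); s=arm.get_state()
print(s['position'],Ro.from_rotvec(s['tcp_rot']).as_matrix().round(3)); print(g['mount'].round(3))
E
```

```text
[0.15040905 0.50268958 0.20545675] [[-0.958  0.287 -0.   ]
 [ 0.287  0.958 -0.001]
 [ 0.    -0.001 -1.   ]]
[[-0.001 -0.956 -0.295  0.077]
 [ 1.    -0.001  0.    -0.001]
 [-0.    -0.295  0.956 -0.168]
 [ 0.     0.     0.     1.   ]]$[0]: bad value
$[0]: bad value
$[0]: bad value
```

View pics/w2.png

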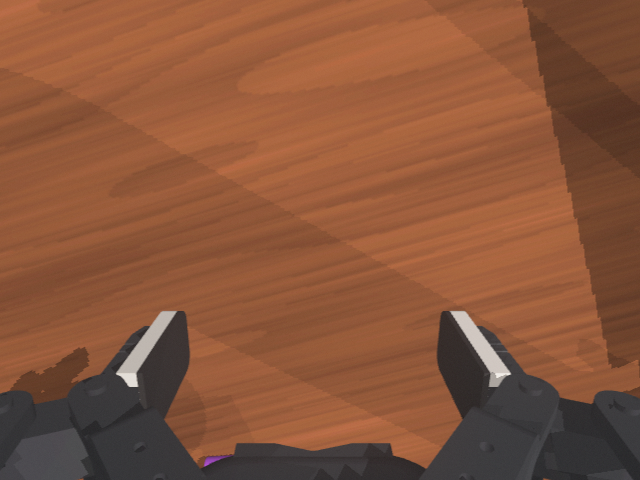

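The rows were refused, so nothing moved. I'll try giving all the keys.

```bash
python3 -m inch '[{"tx":0,"ty":0,"tz":0,"wx":0,"wy":0,"wz":0.159,"gripper":0},{"tx":0,"ty":0,"tz":0,"wx":0,"wy":0,"wz":0.159,"gripper":0},{"tx":0,"ty":0,"tz":0,"wx":0,"wy":0,"wz":0.159,"gripper":0},{"tx":0,"ty":0,"tz":0,"wx":0,"wy":0,"wz":0.159,"gripper":0},{"tx":0,"ty":0,"tz":0,"wx":0,"wy":0,"wz":0.159,"gripper":0},{"tx":0,"ty":0,"tz":0,"wx":0,"wy":0,"wz":0.159,"gripper":0},{"tx":0,"ty":0,"tz":0,"wx":0,"wy":0,"wz":0.159,"gripper":0},{"tx":0,"ty":0,"tz":0,"wx":0,"wy":0,"wz":0.159,"gripper":0}]'
```

```text
t: 1.2
position: [0.1505, 0.5028, 0.2056]
tcp_rot: [2.218, 2.224, -0.001]
wrist_force: [-0.0, 0.5, 1.5]
width: 1.001
grip_force: 0.0
```

```bash
python3 -m inch '[{"tx":-32,"ty":40,"tz":-4,"wx":0,"wy":0,"wz":0,"gripper":0},{"tx":-32,"ty":40,"tz":-4,"wx":0,"wy":0,"wz":0,"gripper":0},{"tx":-32,"ty":40,"tz":-4,"wx":0,"wy":0,"wz":0,"gripper":0},{"tx":-32,"ty":40,"tz":-4,"wx":0,"wy":0,"wz":0,"gripper":0},{"tx":-32,"ty":40,"tz":-4,"wx":0,"wy":0,"wz":0,"gripper":0},{"tx":-32,"ty":40,"tz":0,"wx":0,"wy":0,"wz":0,"gripper":0},{"tx":-32,"ty":40,"tz":0,"wx":0,"wy":0,"wz":0,"gripper":0},{"tx":-32,"ty":40,"tz":0,"wx":0,"wy":0,"wz":0,"gripper":0}]'
python3 -m inch '[{"tx":-32,"ty":40,"tz":0,"wx":0,"wy":0,"wz":0,"gripper":0},{"tx":-32,"ty":40,"tz":0,"wx":0,"wy":0,"wz":0,"gripper":0},{"tx":0,"ty":0,"tz":0,"wx":0,"wy":0,"wz":0,"gripper":0},{"tx":0,"ty":0,"tz":0,"wx":0,"wy":0,"wz":0,"gripper":0},{"tx":0,"ty":0,"tz":0,"wx":0,"wy":0,"wz":0,"gripper":0},{"tx":0,"ty":0,"tz":0,"wx":0,"wy":0,"wz":0,"gripper":0},{"tx":0,"ty":0,"tz":0,"wx":0,"wy":0,"wz":0,"gripper":0},{"tx":0,"ty":0,"tz":0,"wx":0,"wy":0,"wz":0,"gripper":0}]'
python3 - <<'E'
from h import *
g=shot('wrist','w3.png'); s=arm.get_state()
print(s['position'],Ro.from_rotvec(s['tcp_rot']).as_matrix().round(3))
E
```

```text
t: 2.2
position: [0.4737, 0.2483, 0.2258]
tcp_rot: [-2.213, -2.23, -0.0]
wrist_force: [0.9, 1.0, 0.2]
width: 1.001
grip_force: 0.0
t: 3.2
position: [0.5529, 0.1864, 0.226]
tcp_rot: [2.212, 2.231, 0.0]
wrist_force: [-0.8, -0.3, -0.3]
width: 1.001
grip_force: 0.0
[0.55295986 0.18631728 0.22588232] [[-0.008  1.     0.   ]
 [ 1.     0.008 -0.   ]
 [-0.     0.    -1.   ]]
```

View pics/w3.png

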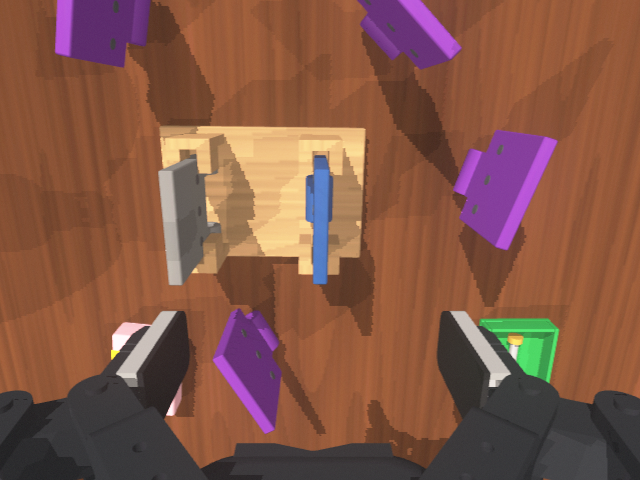

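The wrist view shows the blue leaf almost centred. Its top edge runs from (321,157) to (320,283), with the grey leaf on the left at (180,220).

```bash
python3 - <<'E'
from h import *
g=dict(np.load('pics/w3.png.npz'))
im=cv2.imread('pics/w3.png').astype(int); hsv=cv2.cvtColor(im.astype('uint8'),cv2.COLOR_BGR2HSV)
m=((hsv[...,0]>100)&(hsv[...,0]<120)&(hsv[...,1]>90)).astype('uint8'); m[300:]=0
V=hsv[...,2]
for r in(165,200,240,275): print(r,[(c,V[r,c]) for c in np.nonzero(m[r])[0]])
print(np.nonzero(m[:,320])[0][[0,-1]])
for p in[(314,157),(328,157),(314,283),(328,283)]: print(p,atz(g,*p,.122).round(4))
for n,u,v in[('rTL',161,126),('rTR',365,129),('rBR',361,257)]: print(n,atz(g,u,v,.012).round(4))
E
```

```text
165 [(np.int64(315), np.uint8(160)), (np.int64(316), np.uint8(160)), (np.int64(317), np.uint8(158)), (np.int64(318), np.uint8(159)), (np.int64(319), np.uint8(159)), (np.int64(320), np.uint8(160)), (np.int64(321), np.uint8(159)), (np.int64(322), np.uint8(159)), (np.int64(323), np.uint8(157)), (np.int64(324), np.uint8(158)), (np.int64(325), np.uint8(158)), (np.int64(326), np.uint8(156)), (np.int64(327), np.uint8(148))]
200 [(np.int64(306), np.uint8(161)), (np.int64(307), np.uint8(179)), (np.int64(308), np.uint8(186)), (np.int64(309), np.uint8(190)), (np.int64(310), np.uint8(193)), (np.int64(311), np.uint8(199)), (np.int64(312), np.uint8(201)), (np.int64(313), np.uint8(170)), (np.int64(314), np.uint8(178)), (np.int64(315), np.uint8(202)), (np.int64(316), np.uint8(204)), (np.int64(317), np.uint8(206)), (np.int64(318), np.uint8(205)), (np.int64(319), np.uint8(206)), (np.int64(320), np.uint8(204)), (np.int64(321), np.uint8(204)), (np.int64(322), np.uint8(205)), (np.int64(323), np.uint8(202)), (np.int64(324), np.uint8(203)), (np.int64(325), np.uint8(204)), (np.int64(326), np.uint8(204)), (n
[... 622 characters left out ...]
27), np.uint8(153))]
275 [(np.int64(313), np.uint8(168)), (np.int64(314), np.uint8(202)), (np.int64(315), np.uint8(202)), (np.int64(316), np.uint8(201)), (np.int64(317), np.uint8(202)), (np.int64(318), np.uint8(199)), (np.int64(319), np.uint8(199)), (np.int64(320), np.uint8(198)), (np.int64(321), np.uint8(198)), (np.int64(322), np.uint8(198)), (np.int64(323), np.uint8(196)), (np.int64(324), np.uint8(198)), (np.int64(325), np.uint8(185)), (np.int64(326), np.uint8(162))]
[158 283]
(314, 157) [0.5517 0.2294 0.122 ]
(328, 157) [0.5605 0.2294 0.122 ]
(314, 283) [0.5525 0.1435 0.122 ]
(328, 283) [0.5621 0.1435 0.122 ]
rTL [0.4195 0.242  0.012 ]
rTR [0.5962 0.2408 0.012 ]
rBR [0.5975 0.1228 0.012 ]
```

```bash
python3 -m inch '[{"tx":-4,"ty":3,"tz":20,"wx":0,"wy":0,"wz":0,"gripper":0},{"tx":0,"ty":0,"tz":20,"wx":0,"wy":0,"wz":0,"gripper":0},{"tx":0,"ty":0,"tz":20,"wx":0,"wy":0,"wz":0,"gripper":0},{"tx":0,"ty":0,"tz":20,"wx":0,"wy":0,"wz":0,"gripper":0},{"tx":0,"ty":0,"tz":20,"wx":0,"wy":0,"wz":0,"gripper":0},{"tx":0,"ty":0,"tz":20,"wx":0,"wy":0,"wz":0,"gripper":0},{"tx":0,"ty":0,"tz":20,"wx":0,"wy":0,"wz":0,"gripper":0},{"tx":0,"ty":0,"tz":0,"wx":0,"wy":0,"wz":0,"gripper":0}]' 25
python3 -m inch '[{"tx":0,"ty":0,"tz":0,"wx":0,"wy":0,"wz":0,"gripper":0.5},{"tx":0,"ty":0,"tz":0,"wx":0,"wy":0,"wz":0,"gripper":0.6},{"tx":0,"ty":0,"tz":0,"wx":0,"wy":0,"wz":0,"gripper":0.7},{"tx":0,"ty":0,"tz":0,"wx":0,"wy":0,"wz":0,"gripper":0.75},{"tx":0,"ty":0,"tz":0,"wx":0,"wy":0,"wz":0,"gripper":0.8},{"tx":0,"ty":0,"tz":0,"wx":0,"wy":0,"wz":0,"gripper":0.85},{"tx":0,"ty":0,"tz":0,"wx":0,"wy":0,"wz":0,"gripper":1},{"tx":0,"ty":0,"tz":0,"wx":0,"wy":0,"wz":0,"gripper":1}]' 25
python3 -c "
from h import *
s=arm.get_state();print(s['position'],s['wrist_force'],s['ft_torque'])
shot('wrist','w4.png')"
```

```text
t: 4.25
position: [0.5549, 0.182, 0.0846]
tcp_rot: [-2.211, -2.229, 0.004]
wrist_force: [0.7, -0.1, -0.3]
width: 1.0
grip_force: 0.0
t: 5.25
position: [0.5562, 0.1822, 0.0859]
tcp_rot: [2.212, 2.23, 0.0]
wrist_force: [1.1, -0.4, -0.4]
width: 0.106
grip_force: 26.8
[0.55624494 0.18219531 0.08590553] [ 1.12653298 -0.39948531 -0.43340577] [ 0.00569073 -0.12347375 -0.03177724]
```

View pics/w4.png

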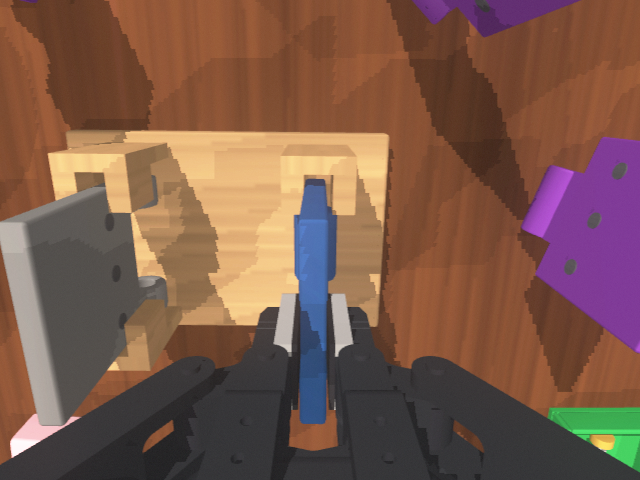

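The leaf is pinched with almost no side force. Its top face runs from about row 215 to row 422, near column 314. Next I'll tighten the grip and lift straight up.

```bash
python3 -m inch '[{"tx":0,"ty":0,"tz":0,"wx":0,"wy":0,"wz":0,"gripper":1},{"tx":0,"ty":0,"tz":0,"wx":0,"wy":0,"wz":0,"gripper":1},{"tx":0,"ty":0,"tz":-8,"wx":0,"wy":0,"wz":0,"gripper":1},{"tx":0,"ty":0,"tz":-12,"wx":0,"wy":0,"wz":0,"gripper":1},{"tx":0,"ty":0,"tz":-15,"wx":0,"wy":0,"wz":0,"gripper":1},{"tx":0,"ty":0,"tz":-15,"wx":0,"wy":0,"wz":0,"gripper":1},{"tx":0,"ty":0,"tz":-15,"wx":0,"wy":0,"wz":0,"gripper":1},{"tx":0,"ty":0,"tz":0,"wx":0,"wy":0,"wz":0,"gripper":1}]' 60
python3 -m inch '[{"tx":0,"ty":0,"tz":-15,"wx":0,"wy":0,"wz":0,"gripper":1},{"tx":0,"ty":0,"tz":-15,"wx":0,"wy":0,"wz":0,"gripper":1},{"tx":0,"ty":0,"tz":-15,"wx":0,"wy":0,"wz":0,"gripper":1},{"tx":0,"ty":0,"tz":-15,"wx":0,"wy":0,"wz":0,"gripper":1},{"tx":0,"ty":0,"tz":-10,"wx":0,"wy":0,"wz":0,"gripper":1},{"tx":0,"ty":0,"tz":0,"wx":0,"wy":0,"wz":0,"gripper":1},{"tx":0,"ty":0,"tz":0,"wx":0,"wy":0,"wz":0,"gripper":1},{"tx":0,"ty":0,"tz":0,"wx":0,"wy":0,"wz":0,"gripper":1}]'
python3 - <<'E'
from h import *
a=[shot(n,n+'5.png') for n in('scene','top','wrist')]
s=arm.get_state();print(s['position'],Ro.from_rotvec(s['tcp_rot']).as_matrix().round(3),s['wrist_force'],s['ft_torque'])
P=np.load('pics/w4.png.npz')
for v in(215,422): print(atz(P,314,v,.122))
x,y,z=s['position']; y0=y
p=proj(a[1],[[x+dx,y+dy,z+.036] for dx in(-.005,.005) for dy in(-.04,.04)]);print(p)
im=a[2]['pixels'][:,:,::-1].copy(); im=im[180:480,160:480]
t=a[1]['pixels'][:,:,::-1]; t=t[150:300,170:330]
sc=a[0]['pixels'][:,:,::-1]; sc=sc[140:290,330:490]
cv2.imwrite('pics/c5.png',np.vstack([np.hstack([cv2.resize(t,(400,375),interpolation=2),cv2.resize(sc,(400,375),interpolation=2)])]))
E
```

```text
t: 6.3
position: [0.557, 0.1824, 0.1524]
tcp_rot: [2.212, 2.229, 0.003]
wrist_force: [-0.6, -0.3, -1.5]
width: 0.091
grip_force: 61.1
t: 7.3
position: [0.5557, 0.1821, 0.2202]
tcp_rot: [-2.212, -2.23, 0.001]
wrist_force: [0.4, 0.5, -1.7]
width: 0.095
grip_force: 61.1
[0.55590682 0.18217328 0.22045111] [[-0.008  1.    -0.001]
 [ 1.     0.008 -0.   ]
 [-0.    -0.001 -1.   ]] [-1.37503295 -0.23698643 -0.78454492] [-0.04077239 -0.00798521  0.01316644]
[0.55471353 0.22343665 0.122     ]
[0.55533371 0.1440229  0.122     ]
[[241.03328119 214.17095351]
 [182.17271166 213.0815281 ]
 [241.31377488 207.06488812]
 [182.60485443 205.95328082]]
```

View pics/c5.png

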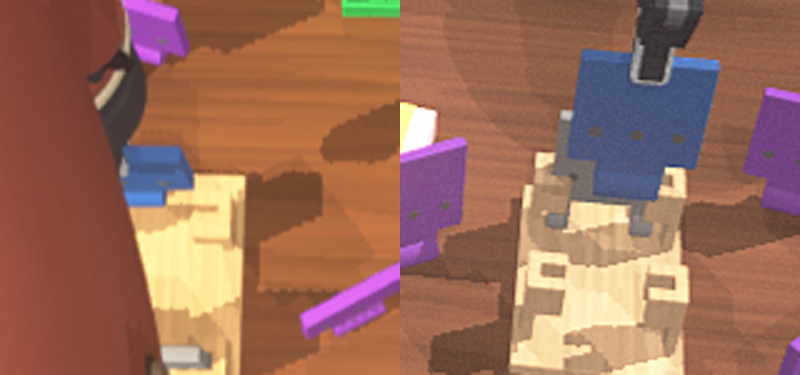

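The leaf is out of the rack and upright, and the grey spare is still in place. Next I'll carry it most of the way and turn it to about the press's yaw.

```bash
python3 -m inch '[{"tx":-20,"ty":0,"tz":0,"wx":0,"wy":0,"wz":0,"gripper":1},{"tx":-35,"ty":0,"tz":0,"wx":0,"wy":0,"wz":0,"gripper":1},{"tx":-45,"ty":0,"tz":0,"wx":0,"wy":0,"wz":0,"gripper":1},{"tx":-45,"ty":0,"tz":0,"wx":0,"wy":0,"wz":0,"gripper":1},{"tx":-45,"ty":0,"tz":0,"wx":0,"wy":0,"wz":0,"gripper":1},{"tx":-45,"ty":0,"tz":0,"wx":0,"wy":0,"wz":0,"gripper":1},{"tx":-35,"ty":0,"tz":0,"wx":0,"wy":0,"wz":0,"gripper":1},{"tx":-20,"ty":0,"tz":0,"wx":0,"wy":0,"wz":0,"gripper":1}]'
python3 -m inch '[{"tx":0,"ty":0,"tz":0,"wx":0,"wy":0,"wz":-0.06,"gripper":1},{"tx":0,"ty":0,"tz":0,"wx":0,"wy":0,"wz":-0.06,"gripper":1},{"tx":0,"ty":0,"tz":0,"wx":0,"wy":0,"wz":-0.06,"gripper":1},{"tx":0,"ty":0,"tz":0,"wx":0,"wy":0,"wz":-0.05,"gripper":1},{"tx":0,"ty":0,"tz":0,"wx":0,"wy":0,"wz":0,"gripper":1},{"tx":0,"ty":0,"tz":0,"wx":0,"wy":0,"wz":0,"gripper":1},{"tx":0,"ty":0,"tz":0,"wx":0,"wy":0,"wz":0,"gripper":1},{"tx":0,"ty":0,"tz":0,"wx":0,"wy":0,"wz":0,"gripper":1}]'
python3 - <<'E'
from h import *
shot('wrist','w6.png')
s=arm.get_state();print(s['position'],Ro.from_rotvec(s['tcp_rot']).as_matrix().round(4))
E
```

```text
t: 8.45
position: [0.558, -0.1101, 0.2208]
tcp_rot: [2.215, 2.228, -0.0]
wrist_force: [0.1, 0.7, -0.9]
width: 0.092
grip_force: 61.1
t: 9.45
position: [0.5584, -0.1078, 0.2208]
tcp_rot: [-1.942, -2.469, -0.0]
wrist_force: [-0.1, 0.2, -1.5]
width: 0.098
grip_force: 61.1
[ 0.55842948 -0.10779898  0.22080546] [[-0.2355  0.9719  0.    ]
 [ 0.9719  0.2355  0.    ]
 [ 0.      0.     -1.    ]]
```

View pics/w6.png

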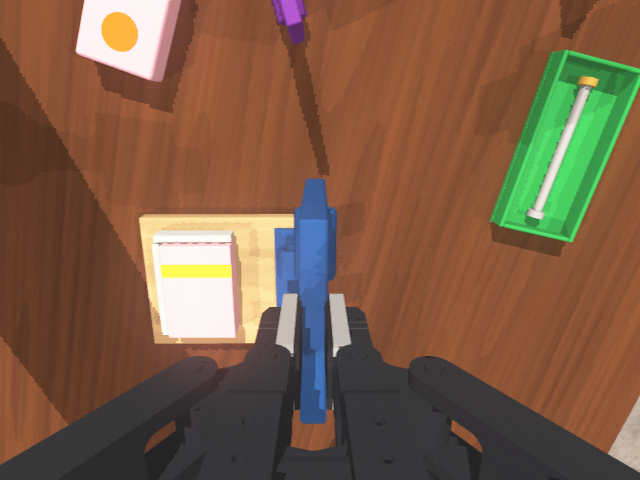

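The wrist view shows the press under and beyond the leaf. The board's left corners are at (140,215) and (154,344), and the blue hinge is half hidden at (288,255). The pin is in its tray at (560,150). Next I'll fit the board outline numerically in the first two pictures.

```bash
cat > fit.py <<'E'
from h import *
from scipy.optimize import minimize
def hull(g,pts):
    return cv2.convexHull(proj(g,pts).astype(np.float32))[:,0]
def W(p,P):
    c,s=np.cos(p[2]),np.sin(p[2]); P=np.array(P,float); return np.c_[p[0]+c*P[:,0]-s*P[:,1],p[1]+s*P[:,0]+c*P[:,1],P[:,2]]
box=[(x,y,z) for x in(-.085,.085) for y in(-.065,.065) for z in(0,.015)]
def cyl(y0,y1):
    a=np.linspace(0,2*np.pi,40); return [(.055+.012*np.cos(t),y,.05+.012*np.sin(t)) for t in a for y in(y0,y1)]
E
python3 - <<'E'
from fit import *
p0=np.array([.505,-.211,.237]); S=8
views=[]
for n in('top1','scene1'):
    g=dict(np.load(f'pics/{n}.png.npz')); im=cv2.imread(f'pics/{n}.png')
    h=hull(g,W(p0,box)); m=np.full(im.shape[:2],cv2.GC_BGD,np.uint8)
    t=np.zeros_like(m); cv2.fillConvexPoly(t,h.round().astype(int),1)
    m[cv2.dilate(t,np.ones((17,17)))>0]=cv2.GC_PR_BGD; m[t>0]=cv2.GC_PR_FGD; m[cv2.erode(t,np.ones((13,13)))>0]=cv2.GC_FGD
    # ring of wood colour: restrict to neighbourhood
    a,b=np.zeros((1,65)),np.zeros((1,65)); cv2.grabCut(im,m,None,a,b,4,cv2.GC_INIT_WITH_MASK)
    f=((m==1)|(m==3)).astype(np.uint8)
    f=cv2.morphologyEx(f,cv2.MORPH_OPEN,np.ones((3,3)))
    c=max(cv2.findContours(f,0,2)[0],key=cv2.contourArea); H=cv2.convexHull(c)[:,0].astype(np.float32)+0
    views.append((g,H,im)); 
    def cost1(p,g=g,H=H):
        h=hull(g,W(p,box)); i=cv2.intersectConvexConvex(h,H)[0]; return (cv2.contourArea(h)+cv2.contourArea(H)-2*i)
    o=minimize(cost1,p0,method='Nelder-Mead',options=dict(initial_simplex=p0+np.array([[0,0,0],[.004,0,0],[0,.004,0],[0,0,.03]])))
    print(n,o.x.round(4),o.fun,cost1(p0),cv2.contourArea(H))
    x,y,th=o.x; print(' hinge',W(o.x,[(.055,0,.05)]).round(4),np.degrees(th).round(2))
    # blue mask rows extents for the knuckles
    k=[cv2.convexHull(proj(g,W(o.x,cyl(*q))).astype(np.float32)) for q in((-.048,-.023),(.023,.048))]
    big=cv2.resize(im,None,fx=S,fy=S,interpolation=2)
    for q in k+[hull(g,W(o.x,box))[:,None]]: cv2.polylines(big,[((q+.5)*S).astype(int)],True,(0,255,0),1)
    u,v=h.mean(0); u,v=int(u*S),int(v*S); crop=big[v-440:v+440,u-400:u+400]
    cv2.imwrite(f'pics/f_{n}.png',cv2.resize(crop,(400,440)))
cv2.imwrite('pics/f.png',np.hstack([cv2.imread(f'pics/f_{n}.png') for n in('top1','scene1')]))
# camera bias: held leaf in scene5
g=dict(np.load('pics/scene5.png.npz')); im=cv2.imread('pics/scene5.png'); hs=cv2.cvtColor(im,cv2.COLOR_BGR2HSV)
m=((abs(hs[...,0].astype(int)-110)<8)&(hs[...,1]>120)).astype(np.uint8); m[:,:330]=0;m[:,490:]=0;m[:140]=0;m[290:]=0
c=max(cv2.findContours(m,0,2)[0],key=cv2.contourArea); print(cv2.boundingRect(c),cv2.minAreaRect(c))
L=[(.5559+a,.1837+b,.2204+.036+d) for a in(-.005,.005) for b in(-.04,.04) for d in(-.08,0)]+[(.5559+a,.1837+b,.2204-.086+.012+e) for a,e in((.012,0),(-.012,0),(0,-.012)) for b in(-.02,.02)]
print(cv2.boundingRect((proj(g,L)).astype(np.float32)), hull(g,L).min(0),hull(g,L).max(0))
E
```

```text
top1 [ 0.5068 -0.2115  0.2422] 99.06145440903492 265.3545646693092 6747.0
 hinge [[ 0.5602 -0.1983  0.05  ]] 13.88
scene1 [ 0.505  -0.2121  0.2405] 87.057506622863 151.24060817656573 4928.5
 hinge [[ 0.5584 -0.199   0.05  ]] 13.78
(436, 163, 21, 28) ((445.2647399902344, 174.94117736816406), (18.432706832885742, 26.436382293701172), 14.03624439239502)
(397, 158, 63, 66) [397.89395 158.90338] [459.671   223.69186]
```

View pics/f.png

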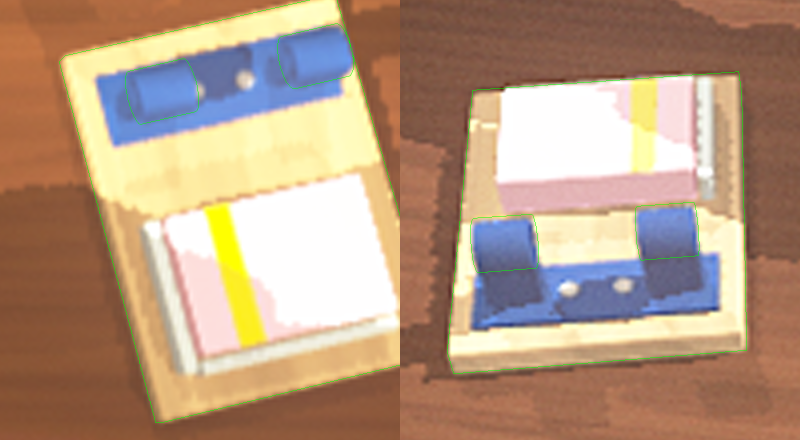

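The overlay fits in both views, including the knuckles at about (165,90) and (315,55) in the left panel. Hinge estimate: (0.559, -0.199), yaw 13.8°. I'll move above it and check the held leaf's pose in the same camera.

```bash
python3 -m inch '[{"tx":-15,"ty":-3.5,"tz":0,"wx":0,"wy":0,"wz":0,"gripper":1},{"tx":-15,"ty":-3.5,"tz":5,"wx":0,"wy":0,"wz":-0.003,"gripper":1},{"tx":-15,"ty":-3.5,"tz":10,"wx":0,"wy":0,"wz":0,"gripper":1},{"tx":-15,"ty":-3.5,"tz":10,"wx":0,"wy":0,"wz":0,"gripper":1},{"tx":-15,"ty":-3.5,"tz":10,"wx":0,"wy":0,"wz":0,"gripper":1},{"tx":-15,"ty":-3,"tz":10,"wx":0,"wy":0,"wz":0,"gripper":1},{"tx":0,"ty":0,"tz":0,"wx":0,"wy":0,"wz":0,"gripper":1},{"tx":0,"ty":0,"tz":0,"wx":0,"wy":0,"wz":0,"gripper":1}]'
cat > leaf.py <<'E'
# fit held leaf centre offset in scene view from its silhouette; expected pose from TCP
from fit import *
import sys
def run(tag):
    g=shot('scene',tag); s=arm.get_state(); R=Ro.from_rotvec(s['tcp_rot']).as_matrix(); T=s['position']
    print('tcp',T.round(4),'yaw',np.degrees(np.arctan2(R[1,1],R[0,1])).round(2),'tilt',R[2].round(4),'F',s['wrist_force'].round(1))
    im=g['pixels'][:,:,::-1].copy()
    # leaf frame: x=tool y, y=tool x, z=-tool z ; origin leaf_hole
    A=np.c_[R[:,1],R[:,0],-R[:,2]]; o=T+A@np.array([0,.0015,-.0619])
    a=np.linspace(0,2*np.pi,40)
    plate=np.array([(x,y,z) for x in(-.005,.005) for y in(-.04,.04) for z in(.018,.098)])
    kn=np.array([(.012*np.cos(t),y,.012*np.sin(t)) for t in a for y in(-.02,.02)]+[(x,y,.018) for x in(-.005,.005) for y in(-.02,.02)])
    def polys(d):  # d: shift of o (leaf axes, mm) plus roll about leaf x, pitch about leaf y
        Q=Ro.from_euler('xy',d[3:]).as_matrix(); return [hull(g,(o+A@(np.array(d[:3])/1e3+Q@np.array([0,0,.08])+0))+((P-[0,0,.08])@Q.T)@A.T) for P in(plate,kn)]
    def mask(d,S=4):
        t=np.zeros((480*S,640*S),np.uint8)
        for h in polys(d): cv2.fillConvexPoly(t,((h+.5)*S).round().astype(int),1)
        return t
    hs=cv2.cvtColor(cv2.resize(im,None,fx=4,fy=4,interpolation=cv2.INTER_CUBIC),cv2.COLOR_BGR2HSV).astype(int)
    blue=((abs(hs[...,0]-112)<12)&(hs[...,1]>110)&(hs[...,2]>25)).astype(np.uint8)
    return g,im,o,A,mask,blue,polys
E
python3 - <<'E'
from leaf import *
g,im,o,A,mask,blue,polys=run('s7.png'); print('hole exp',o.round(4))
h=np.vstack(polys([0]*5)); u0,v0=h.min(0).astype(int)-8; u1,v1=h.max(0).astype(int)+9
b=cv2.resize(im[v0:v1,u0:u1],None,fx=6,fy=6,interpolation=2); 
big=im[v0:v1,u0:u1]; print(u0,v0,u1,v1,'blue',blue.sum(),mask([0]*5).sum(),(blue&mask([0]*5)).sum())
E
```

```text
t: 10.5
position: [0.56, -0.1999, 0.1759]
tcp_rot: [-1.938, -2.472, -0.0]
wrist_force: [0.9, -0.0, -1.4]
width: 0.095
grip_force: 61.1
tcp [ 0.5601 -0.1997  0.1762] yaw 13.83 tilt [-1.e-04  5.e-04 -1.e+00] F [-0.2 -0.9 -1.6]
hole exp [ 0.5598 -0.1983  0.1143]
145 153 221 227 blue 89584 40675 13812
```

```bash
cat > lf2.py <<'E'
from fit import *
import sys
tag,oz=sys.argv[1],None
g=dict(np.load(f'pics/{tag}.npz')); im=cv2.imread(f'pics/{tag}')
hs=cv2.cvtColor(im,cv2.COLOR_BGR2HSV)
for v in range(153,229,4): print(v,' '.join('%3d/%3d/%3d'%tuple(hs[v,u]) for u in range(146,222,6)))
E
python3 lf2.py s7.png
```

```text
153  10/133/155  11/134/154  10/134/164 173/ 42/ 55 170/ 11/ 69 173/ 23/ 44 168/ 23/ 56  10/133/163   9/123/108  10/118/112  10/112/100  10/129/ 99   9/115/106
157  11/129/146   9/126/146  10/127/150 175/ 28/ 55 154/ 27/ 67 168/ 23/ 56 170/ 22/ 69   9/122/115  10/125/118   9/124/113   9/133/ 98  10/118/102  10/121/101
161  10/132/168  10/132/155  10/135/155   9/123/133  11/ 13/154 165/ 25/ 61  25/ 11/141  10/139/103  11/134/118  12/158/116   8/126/103   9/119/105   9/109/110
165  10/129/156  10/146/157 111/138/155 110/123/149 160/  5/150   0/ 26/ 60   6/ 11/115 109/141/179 109/145/221 109/143/225   6/ 87/109  11/129/101  10/125/104
169   8/123/110   3/ 55/ 93 109/137/138 111/124/123 110/140/115   0/ 21/ 62   0/ 13/ 58 111/127/122 112/113/124 112/109/133 134/ 62/116   9/119/101  10/112/105
173  10/124/107  11/142/108 110/125/124 111/124/123 112/123/120  13/ 37/ 48  17/ 20/ 88 110/110/123 113/110/125 111/111/124 110/114/145  10/104/105  11/113/102
177  11/127/114   9/126/115 110/121/122 112/121/120 111/118/123 111/117/122 112/117/124 112/106/125 111/105/124 112/106/125 109/132/149   9/
[... 1239 characters left out ...]
 112/ 97/142 112/120/117 150/  4/255  30/105/255   0/  3/255
213   9/113/115  10/122/115  10/126/117   7/118/121  17/ 93/225 172/ 27/255 113/ 98/130 112/ 96/136 113/ 99/147 111/122/161 150/  3/255  30/105/255   0/  3/255
217  11/123/118  11/120/106  10/121/110   9/118/108  17/ 92/228   0/  0/255 114/114/ 98 115/125/ 88 129/ 53/135 174/ 20/255 150/  2/255  30/111/255   0/  0/255
221  12/121/122  10/130/169  10/137/175   9/117/111  17/ 91/229   0/  0/255   0/  0/255 177/ 10/255 178/ 53/240   0/ 63/220 179/ 59/198 176/ 63/202   0/ 53/225
225  11/131/165  10/124/162   9/127/166   8/122/111  17/ 90/229 176/ 55/223   0/ 52/222 179/ 56/223   0/ 57/207   1/ 57/206 179/ 58/208 179/ 57/206 179/ 56/224
```

```bash
cat > lf3.py <<'E'
from fit import *
import sys
def fit(tag,T,rv,x0):
    g=dict(np.load(f'pics/{tag}.npz')); im=cv2.imread(f'pics/{tag}'); S=4
    hs=cv2.cvtColor(im,cv2.COLOR_BGR2HSV).astype(int)
    R=Ro.from_rotvec(rv).as_matrix(); A=np.c_[R[:,1],R[:,0],-R[:,2]]; o=T+A@np.array([0,.0015,-.0619])
    a=np.linspace(0,2*np.pi,40)
    plate=np.array([(x,y,z) for x in(-.005,.005) for y in(-.04,.04) for z in(.018,.098)])
    kn=np.array([(.012*np.cos(t),y,.012*np.sin(t)) for t in a for y in(-.02,.02)]+[(x,y,.018) for x in(-.005,.005) for y in(-.02,.02)])
    def mask(d):
        t=np.zeros((480*S,640*S),np.uint8); Q=Ro.from_euler('x',d[2]).as_matrix()
        for P in(plate,kn):
            X=(P-[0,0,.08])@Q.T+[0,0,.08]+[d[0]/1e3,d[1]/1e3,0]
            cv2.fillConvexPoly(t,((hull(g,o+X@A.T)+.5)*S*16).round().astype(int),1,shift=4)
        return cv2.resize(t.astype(np.float32),(640,480),interpolation=cv2.INTER_AREA)
    m0=cv2.dilate(mask([0,0,0]),np.ones((11,11)))
    blue=(((abs(hs[...,0]-112)<9)&(hs[...,1]>55))).astype(np.float32)
    # fingers and the press's own blue excluded
    fing=hull(g,T+np.array([(x,y,z) for x in(-.03,.03) for y in(-.014,.014) for z in(-.004,.06)])@A.T)
    ig=np.zeros((480,640),np.uint8); cv2.fillConvexPoly(ig,fing.round().astype(int),1)
    w=(m0>0)&(ig==0)
    f=lambda d: np.abs(mask(d)-blue)[w].sum()
    r=minimize(f,[0,0,0],method='Nelder-Mead',options=dict(initial_simplex=[[0,0,0],[3,0,0],[0,3,0],[0,0,.03]],xatol=.02,fatol=.1))
    print(tag,'hole exp',o.round(4),'offset x,y mm, roll deg',r.x[:2].round(2),np.degrees(r.x[2]).round(2),'cost',f([0,0,0]),r.fun)
if __name__=='__main__':
    s=arm.get_state(); fit(sys.argv[1],s['position'],s['tcp_rot'],None)
E
python3 lf3.py s7.png; python3 - <<'E'
from lf3 import fit
import numpy as np
fit('scene5.png',np.array([.5558,.1822,.2204]),np.array([2.212,2.230,.001]),None)
E
```

```text
s7.png hole exp [ 0.5598 -0.1983  0.1143] offset x,y mm, roll deg [-1.62 -2.68] -0.27 cost 246.6875 130.5
scene5.png hole exp [0.5558 0.1837 0.1585] offset x,y mm, roll deg [-0.95 -3.24] 0.1 cost 320.0625 143.625
```

The scene camera puts the leaf about 2 mm low along the hinge axis relative to the press, with x agreeing. I'll shift tx by +1.8 and come down to just above the knuckles.

```bash
python3 -m inch '[{"tx":0.9,"ty":0,"tz":4,"wx":0,"wy":0,"wz":0,"gripper":1},{"tx":0.9,"ty":0,"tz":5,"wx":0,"wy":0,"wz":0,"gripper":1},{"tx":0,"ty":0,"tz":5,"wx":0,"wy":0,"wz":0,"gripper":1},{"tx":0,"ty":0,"tz":4,"wx":0,"wy":0,"wz":0,"gripper":1},{"tx":0,"ty":0,"tz":4,"wx":0,"wy":0,"wz":0,"gripper":1},{"tx":0,"ty":0,"tz":0,"wx":0,"wy":0,"wz":0,"gripper":1},{"tx":0,"ty":0,"tz":0,"wx":0,"wy":0,"wz":0,"gripper":1},{"tx":0,"ty":0,"tz":0,"wx":0,"wy":0,"wz":0,"gripper":1}]'
python3 - <<'E'
from h import *
import lf3
g=shot('scene','s8.png'); s=arm.get_state(); lf3.fit('s8.png',s['position'],s['tcp_rot'],None)
t=shot('top','t8.png'); w=shot('wrist','w8.png')
im=g['pixels'][:,:,::-1][150:275,145:255]
tt=t['pixels'][:,:,::-1][190:290,390:510]
cv2.imwrite('pics/c8.png',np.hstack([cv2.resize(im,(528,600),interpolation=2),cv2.resize(w['pixels'][180:480,170:470,::-1],(270,600//2)).repeat(2,0)]))
E
```

```text
t: 11.55
position: [0.5596, -0.1984, 0.154]
tcp_rot: [1.938, 2.472, 0.0]
wrist_force: [0.0, -0.2, -2.0]
width: 0.093
grip_force: 61.1
s8.png hole exp [ 0.5592 -0.197   0.0921] offset x,y mm, roll deg [-1.34 -2.65] -0.41 cost 263.125 143.25
```

View pics/c8.png

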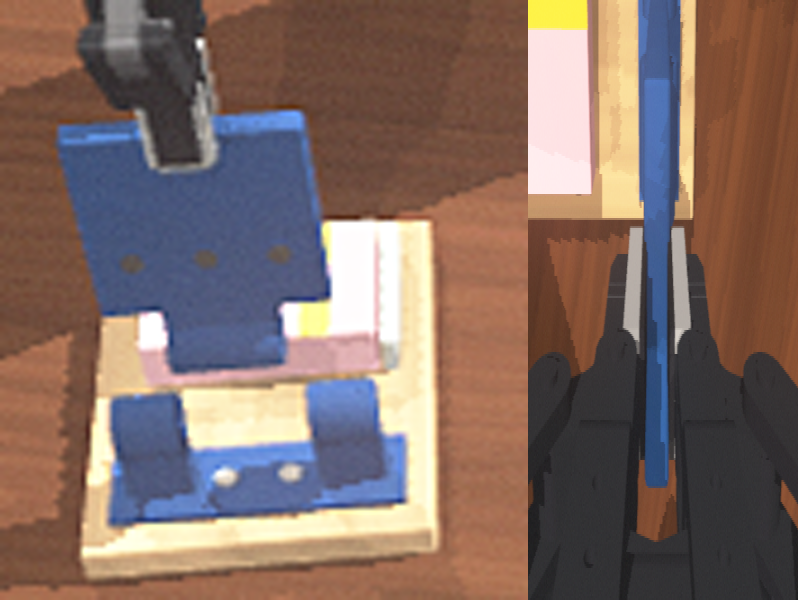

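The last picture shows the leaf upright above the gap. Its knuckle is at about x 170 to 285 in the crop, and the press knuckles' inner edges are at 185 and 308. After a last +0.9 mm along the axis I'll lower it slowly by 42 mm.

```bash
python3 -m inch '[{"tx":0.9,"ty":0,"tz":2,"wx":0,"wy":0,"wz":0,"gripper":1},{"tx":0,"ty":0,"tz":3,"wx":0,"wy":0,"wz":0,"gripper":1},{"tx":0,"ty":0,"tz":3,"wx":0,"wy":0,"wz":0,"gripper":1},{"tx":0,"ty":0,"tz":3,"wx":0,"wy":0,"wz":0,"gripper":1},{"tx":0,"ty":0,"tz":3,"wx":0,"wy":0,"wz":0,"gripper":1},{"tx":0,"ty":0,"tz":3,"wx":0,"wy":0,"wz":0,"gripper":1},{"tx":0,"ty":0,"tz":3,"wx":0,"wy":0,"wz":0,"gripper":1},{"tx":0,"ty":0,"tz":0,"wx":0,"wy":0,"wz":0,"gripper":1}]'
python3 -m inch '[{"tx":0,"ty":0,"tz":3,"wx":0,"wy":0,"wz":0,"gripper":1},{"tx":0,"ty":0,"tz":3,"wx":0,"wy":0,"wz":0,"gripper":1},{"tx":0,"ty":0,"tz":3,"wx":0,"wy":0,"wz":0,"gripper":1},{"tx":0,"ty":0,"tz":3,"wx":0,"wy":0,"wz":0,"gripper":1},{"tx":0,"ty":0,"tz":0,"wx":0,"wy":0,"wz":0,"gripper":1},{"tx":0,"ty":0,"tz":0,"wx":0,"wy":0,"wz":0,"gripper":1},{"tx":0,"ty":0,"tz":0,"wx":0,"wy":0,"wz":0,"gripper":1},{"tx":0,"ty":0,"tz":0,"wx":0,"wy":0,"wz":0,"gripper":1}]'
python3 - <<'E'
from h import *
from fit import *
import lf3
g=shot('scene','s9.png'); s=arm.get_state(); lf3.fit('s9.png',s['position'],s['tcp_rot'],None); print(s['position'],s['wrist_force'])
p=np.array([.505,-.2121,.2405]); im=g['pixels'][:,:,::-1]; hs=cv2.cvtColor(im.copy(),cv2.COLOR_BGR2HSV)
# sample along the front-top line of knuckles (surface points facing camera), y from -50 to 50
for ang in(20,45,70,90):
    y=np.arange(-.052,.0521,.001); a=np.radians(ang)
    q=proj(g,W(p,np.c_[np.full_like(y,.055+.0115*np.cos(a)),y,np.full_like(y,.05+.0115*np.sin(a))])).astype(np.float32)
    r=cv2.remap(hs[...,1],q[:,0],q[:,1],1).ravel(); h=cv2.remap(hs[...,0],q[:,0].copy(),q[:,1].copy(),0).ravel()
    print(ang,''.join('#' if 100<k<122 and c>55 else '.' for k,c in zip(h,r)), q[0],q[-1])
E
```

```text
t: 12.7
position: [0.5591, -0.1974, 0.1335]
tcp_rot: [-1.938, -2.472, 0.0]
wrist_force: [-0.4, 0.2, -0.6]
width: 0.093
grip_force: 61.1
t: 13.7
position: [0.5593, -0.1975, 0.1219]
tcp_rot: [1.938, 2.472, 0.0]
wrist_force: [0.3, -0.4, -1.1]
width: 0.093
grip_force: 61.1
s9.png hole exp [ 0.5589 -0.196   0.06  ] offset x,y mm, roll deg [-1.28 -2.9 ] -0.83 cost 492.5 374.5625
[ 0.55929119 -0.19750224  0.12188713] [ 0.62846324  0.27902891 -2.05301199]
20 ......##########################......##########.............###########.....########################.... [165.09343 241.17216] [225.28342 236.62126]
45 .....###################################################################....##########################... [164.7359 238.414 ] [225.00912 233.88373]
70 .....####################################################################...#########################.... [164.60785 235.61374] [224.83168 231.11433]
90 .....########################..##########################################...#########################.... [164.6886  233.70927] [224.78317 229.23782]
```

```bash
python3 -m inch '[{"tx":0.5,"ty":0,"tz":0,"wx":0,"wy":0,"wz":0,"gripper":1},{"tx":0,"ty":0,"tz":2.5,"wx":0,"wy":0,"wz":0,"gripper":1},{"tx":0,"ty":0,"tz":2.5,"wx":0,"wy":0,"wz":0,"gripper":1},{"tx":0,"ty":0,"tz":2.5,"wx":0,"wy":0,"wz":0,"gripper":1},{"tx":0,"ty":0,"tz":2.5,"wx":0,"wy":0,"wz":0,"gripper":1},{"tx":0,"ty":0,"tz":0,"wx":0,"wy":0,"wz":0,"gripper":1},{"tx":0,"ty":0,"tz":0,"wx":0,"wy":0,"wz":0,"gripper":1},{"tx":0,"ty":0,"tz":0,"wx":0,"wy":0,"wz":0,"gripper":1}]'
python3 - <<'E'
from fit import *
g=shot('scene','s10.png'); s=arm.get_state(); print(s['position'],s['wrist_force'])
shot('top','t10.png'); shot('wrist','w10.png')
p=np.array([.505,-.2121,.2405]); im=g['pixels'][:,:,::-1]; hs=cv2.cvtColor(im.copy(),cv2.COLOR_BGR2HSV)
def line(ang,y,r=.0118):
    a=np.radians(ang); q=proj(g,W(p,np.c_[np.full_like(y,.055)+r*np.cos(a),y,np.full_like(y,.05)+r*np.sin(a)])).astype(np.float32)
    return [cv2.remap(hs[...,k].astype(np.float32),q[:,0].copy(),q[:,1].copy(),1).ravel() for k in(0,1,2)]
y=np.arange(-.052,.0521,.001)
for ang in(-20,0,20,45,70,90,120):
    h,c,v=line(ang,y); print('%4d'%ang,''.join('#' if 100<k<122 and b>55 else '.' for k,b in zip(h,c)))
for ang in(0,45,90): print(ang,line(ang,y)[1][24:36].round(),line(ang,y)[1][68:80].round())
print('V by angle: press L, leaf, press R')
for ang in range(-60,121,15):
    print(ang,[line(ang,np.linspace(a,b,9))[2].mean().round() for a,b in((-.043,-.028),(-.014,.014),(.028,.043))])
E
```

```text
t: 14.75
position: [0.5592, -0.197, 0.1119]
tcp_rot: [1.938, 2.472, 0.0]
wrist_force: [0.4, -0.0, -1.4]
width: 0.092
grip_force: 61.1
[ 0.55924173 -0.19705429  0.11194004] [ 0.08109277  0.32357928 -0.9617085 ]
 -20 ......###################################################################....#########################...
   0 ......##########################.########################################..#########################.....
  20 ......##########################...######################################...#########################....
  45 ......########################....###################################################################....
  70 ......#########################...#########################################.#########################....
  90 ......#########################..#########################################..########################.....
 120 ............###############################################################################..............
0 [114. 114. 115. 111.  99.  95.  97.  59.  28.  58.  86. 107.] [105. 105. 105. 105.  88.  36.  30.  57.  82. 105
[... 399 characters left out ...]
120.0), np.float32(114.0)]
-30 [np.float32(114.0), np.float32(113.0), np.float32(116.0)]
-15 [np.float32(119.0), np.float32(116.0), np.float32(123.0)]
0 [np.float32(126.0), np.float32(129.0), np.float32(132.0)]
15 [np.float32(130.0), np.float32(137.0), np.float32(147.0)]
30 [np.float32(134.0), np.float32(138.0), np.float32(165.0)]
45 [np.float32(138.0), np.float32(140.0), np.float32(181.0)]
60 [np.float32(139.0), np.float32(131.0), np.float32(170.0)]
75 [np.float32(141.0), np.float32(125.0), np.float32(169.0)]
90 [np.float32(143.0), np.float32(125.0), np.float32(169.0)]
105 [np.float32(137.0), np.float32(124.0), np.float32(141.0)]
120 [np.float32(135.0), np.float32(123.0), np.float32(138.0)]
```

```bash
python3 - <<'E'
from fit import *
g=dict(np.load('pics/t10.png.npz')); im=cv2.imread('pics/t10.png'); hs=cv2.cvtColor(im,cv2.COLOR_BGR2HSV)
o=np.array([.5588,-.1956,.05]); c,s=np.cos(.2414),np.sin(.2414)
X=lambda x,y,z:o+[c*x-s*y,s*x+c*y,z]
for y in(-.038,-.03,-.022,.022,.03,.038):
    # across thickness at the leaf's top
    xs=np.arange(-.024,.0241,.002); q=proj(g,np.array([X(x,y,.098) for x in xs])).astype(np.float32)
    print(y,q[0].round(),' '.join('%d/%d'%(hs[int(round(b)),int(round(a)),0],hs[int(round(b)),int(round(a)),2]) for a,b in q))
E
```

```text
-0.038 [489. 238.] 5/88 5/89 7/89 7/89 5/88 5/89 4/88 4/89 6/90 4/96 6/96 5/96 3/95 3/91 6/88 4/85 5/83 5/83 5/84 5/83 0/80 5/81 7/81 11/94 8/81
-0.03 [484. 239.] 5/95 5/93 3/91 3/91 5/91 5/91 7/91 5/90 4/89 4/89 6/90 6/87 6/89 6/88 6/87 6/93 7/94 7/93 6/90 5/90 5/88 5/88 7/88 3/87 5/87
-0.022 [479. 240.] 3/98 5/95 5/94 6/95 5/94 5/93 5/93 5/93 5/93 7/92 5/91 5/90 4/91 4/89 6/89 6/89 4/89 6/87 6/87 6/87 6/85 6/86 5/85 6/86 5/84
0.022 [453. 246.] 110/225 111/197 111/197 111/212 111/220 112/179 114/145 114/144 114/148 110/197 109/227 109/227 109/218 114/200 17/255 26/255 26/255 25/255 16/235 11/172 11/173 11/174 11/169 11/170 11/173
0.03 [448. 247.] 111/211 112/196 112/190 110/214 110/222 112/170 114/143 115/143 114/149 110/202 109/228 109/229 108/229 112/224 18/255 25/255 24/254 21/250 14/209 11/169 11/172 11/174 11/173 11/170 11/170
0.038 [443. 248.] 111/212 112/194 111/185 111/196 111/204 114/158 125/128 119/136 114/152 111/191 109/227 111/190 110/193 113/225 20/255 24/255 24/254 25/255 13/195 11/170 11/169 11/172 11/172 11/174 11/171
```

```bash
python3 - <<'E'
from fit import *
g=dict(np.load('pics/w10.png.npz')); im=cv2.imread('pics/w10.png'); hs=cv2.cvtColor(im,cv2.COLOR_BGR2HSV)
o=np.array([.5588,-.1956,.05]); c,s=np.cos(.2414),np.sin(.2414)
X=lambda x,y,z:o+[c*x-s*y,s*x+c*y,z]
loc=lambda P:np.array([[c,s],[-s,c]])@(P-o)[:2]*1e3
print('leaf corners',proj(g,np.array([X(x,y,z) for y,z in((.04,.098),(.04,.018),(-.04,.098),(.02,0)) for x in(-.005,.005)])).round(1).tolist())
print('board edge',proj(g,np.array([X(.03,y,-.035) for y in(.065,.04,0,-.04,-.065)])).round(1).tolist(),proj(g,np.array([X(-.14,y,-.035) for y in(.065,0,-.065)])).round(1).tolist())
def runs(r,lo=60,hi=560):
    out=[];st=lo
    for u in range(lo+1,hi):
        if np.abs(im[r,u].astype(int)-im[r,u-1]).sum()>45: out.append(u)
    return out
for y in(.06,.05,.045,.03,.01,-.01,-.03):
    r=int(round(proj(g,X(.03,y,-.035)[None])[0,1])); e=runs(r); print(y,r,[(u,'%d/%d/%d'%tuple(hs[r,u+1]),round(float(loc(atz(g,u-.5,r,.015))[0]),1)) for u in e if 230<u<420][:16])
for z in(.095,.08,.06,.04,.025):
    r=int(round(proj(g,X(0,.04,z)[None])[0,1])); e=runs(r,290,350); print('leaf z',z,r,proj(g,np.array([X(x,.04,z) for x in(-.005,.005)]))[:,0].round(1),[(u,'%d/%d'%(hs[r,u+1,0],hs[r,u+1,2])) for u in e])
E
```

```text
leaf corners [[301.9, 215.5], [333.4, 215.4], [305.8, 175.2], [326.0, 175.1], [303.8, 423.6], [330.7, 423.6], [306.6, 206.2], [324.8, 206.2]]
board edge [[365.6, 119.2], [364.1, 161.3], [362.0, 224.0], [360.1, 281.5], [358.9, 315.2]] [[81.0, 119.6], [97.3, 224.4], [111.5, 315.5]]
0.06 128 [(365, '13/139/132', 29.5), (366, '11/157/125', 30.1)]
0.05 145 [(288, '109/142/169', -16.9), (289, '109/140/170', -16.3), (344, '13/72/145', 17.1), (345, '16/116/219', 17.7), (346, '17/111/237', 18.3), (347, '17/111/237', 18.9), (364, '14/128/157', 29.3), (365, '11/157/125', 29.9), (366, '11/158/124', 30.5)]
0.045 153 [(231, '16/114/228', -51.8), (232, '16/115/228', -51.2), (288, '110/135/161', -17.0), (289, '110/138/163', -16.4), (344, '15/104/210', 17.2), (345, '18/109/236', 17.8), (346, '17/110/236', 18.4), (364, '12/137/136', 29.4), (365, '10/152/126', 30.1)]
0.03 177 [(235, '15/116/213', -50.2), (236, '15/117/212', -49.6), (288, '114/66/151', -17.3), (289, '110/135/157', -16.7), (290, '109/134/158', -16.0), (339, '109/146/148', 14.4), (344, '16/117/221', 17.5), (345, '16/115/222', 18.1), (363,
[... 644 characters left out ...]
)]
-0.03 268 [(240, '16/114/229', -50.2), (241, '16/114/230', -49.6), (290, '110/135/157', -17.1), (291, '111/135/157', -16.4), (341, '15/91/151', 16.7), (342, '17/112/225', 17.4), (343, '19/105/241', 18.0), (344, '19/105/240', 18.7), (360, '11/130/98', 29.3), (361, '9/133/86', 30.0)]
leaf z 0.095 213 [302.1 333. ] [(343, '16/149'), (345, '16/225'), (346, '16/225')]
leaf z 0.08 203 [303.1 331.1] [(343, '17/224'), (344, '17/224')]
leaf z 0.06 192 [304.2 329.1] [(339, '109/156'), (343, '15/213'), (344, '16/225')]
leaf z 0.04 183 [305.1 327.4] [(339, '109/149'), (343, '15/182'), (344, '16/220'), (345, '16/220')]
leaf z 0.025 177 [305.6 326.4] [(339, '109/148'), (344, '16/221'), (345, '16/222')]
```

```bash
python3 - <<'E'
from fit import *
# tool-frame analysis: w4-like frames with held leaf; w6 and wrist5
for n,T,rv in(('w6',[.55843,-.1078,.2208],[-1.942,-2.469,0]),('wrist5',[.5559,.1822,.2204],[2.212,2.230,.001])):
    g=dict(np.load(f'pics/{n}.png.npz')); im=cv2.imread(f'pics/{n}.png'); hs=cv2.cvtColor(im,cv2.COLOR_BGR2HSV).astype(int)
    R=Ro.from_rotvec(rv).as_matrix(); A=np.c_[R[:,1],R[:,0],-R[:,2]]; o=np.array(T)+A@[0,0,-.0619]
    X=lambda x,y,z:o+A@[x,y,z]
    b=(abs(hs[...,0]-110)<9)&(hs[...,1]>60)
    print(n,'exp x-centre col: top y-.04 %s, top y.04 %s, bot y.04 %s, knuckle +-12 %s'%tuple(proj(g,np.array([X(-w,y,z),X(w,y,z)])).round(1).tolist() for w,y,z in((.005,-.04,.098),(.005,.04,.098),(.005,.04,.018),(.012,.0,0))))
    for r in(178,182,186,190,195,200,205,210,220,230,240,250,260,270,280,405,415,420,424):
        u=np.nonzero(b[r,260:380])[0]+260
        v=hs[r,:,2]
        print(r,(u[0],u[-1],(u[0]+u[-1])/2) if len(u) else None,' '.join(str(k) for k in v[290:342:2]))
E
```

```text
w6 exp x-centre col: top y-.04 [[304.0, 426.9], [330.7, 426.9]], top y.04 [[302.2, 220.0], [333.6, 220.0]], bot y.04 [[306.0, 178.1], [326.1, 178.1]], knuckle +-12 [[294.5, 243.3], [337.0, 243.2]]
178 None 141 138 135 135 137 137 139 141 138 130 119 120 119 113 117 119 134 148 148 147 148 147 150 152 153 152
182 (np.int64(306), np.int64(324), np.float64(315.0)) 142 138 137 138 138 137 139 127 145 147 147 148 145 146 145 145 142 125 146 149 148 148 152 152 154 151
186 (np.int64(305), np.int64(324), np.float64(314.5)) 139 137 137 137 138 136 141 118 146 148 148 149 147 148 148 148 146 135 136 150 145 150 153 154 152 151
190 (np.int64(304), np.int64(324), np.float64(314.0)) 140 135 137 138 138 138 141 136 148 147 146 148 148 146 149 148 148 138 129 146 147 151 155 154 152 153
195 (np.int64(303), np.int64(325), np.float64(314.0)) 135 136 138 138 140 140 110 149 151 150 151 150 152 152 153 150 152 141 120 145 151 155 154 152 154 153
200 (np.int64(303), np.int64(325), np.float64(314.0)) 137 139 137 139 140 141 127 150 151 150 150 151 150 150 150 148 148 141 105 148 152 155 153 152 154 153

[... 4345 characters left out ...]
int64(299), np.int64(329), np.float64(314.0)) 134 134 132 134 105 191 198 201 188 182 181 179 180 179 181 181 179 172 149 112 76 96 96 96 95 86
405 (np.int64(300), np.int64(325), np.float64(312.5)) 44 41 66 39 41 104 131 134 135 135 134 135 133 134 134 134 133 125 81 50 51 85 55 58 59 51
415 (np.int64(300), np.int64(325), np.float64(312.5)) 42 54 137 134 137 111 133 136 137 135 138 134 132 133 135 134 130 122 120 149 154 154 70 65 62 57
420 (np.int64(301), np.int64(324), np.float64(312.5)) 38 121 138 133 138 104 132 136 136 138 137 137 135 135 136 135 134 120 141 150 154 153 126 64 66 66
424 None 43 115 137 136 137 136 138 138 139 144 119 99 95 96 100 147 148 151 150 150 156 156 115 58 60 64
```

The wrist view compares the leaf's hole and the press hinge at equal depth, and they agree to about 0.3 mm across. The top view suggests up to about 1 mm more toward +x. I'll nudge +0.4 mm, let it settle, check the forces and hand in.

```bash
python3 -m inch '[{"tx":0,"ty":0.4,"tz":0,"wx":0,"wy":0,"wz":0,"gripper":1},{"tx":0,"ty":0,"tz":0,"wx":0,"wy":0,"wz":0,"gripper":1},{"tx":0,"ty":0,"tz":0,"wx":0,"wy":0,"wz":0,"gripper":1},{"tx":0,"ty":0,"tz":0,"wx":0,"wy":0,"wz":0,"gripper":1},{"tx":0,"ty":0,"tz":0,"wx":0,"wy":0,"wz":0,"gripper":1},{"tx":0,"ty":0,"tz":0,"wx":0,"wy":0,"wz":0,"gripper":1},{"tx":0,"ty":0,"tz":0,"wx":0,"wy":0,"wz":0,"gripper":1},{"tx":0,"ty":0,"tz":0,"wx":0,"wy":0,"wz":0,"gripper":1}]' && python3 -c "
from workcell import arm
print(arm.close_job())"
```

```text
t: 15.9
position: [0.5595, -0.1969, 0.1118]
tcp_rot: [1.938, 2.472, -0.0]
wrist_force: [0.4, 0.0, -1.5]
width: 0.092
grip_force: 61.1
the job is handed in; nothing more can be done
None
```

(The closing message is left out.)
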